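# Discharge the board, then hold the reading lens in focus over its chip

### The arm

A 6-joint arm with a two-finger parallel gripper is mounted at the origin on the work surface. World frame = base frame: x ahead of the robot, y to its left, z up, the work surface at z = 0. Lengths are in mm, angles in rad, forces in N, time in s.
With the tool pointing down it reaches from about 400 to 925 mm from the base axis. Payload 12.5 kg.
Tool frame: the origin (TCP) lies at the very end of the fingers, on their centre line; the grasp point (between the pads) lies 19 mm behind it; z points along the fingers, y is the line along which they close (so a half turn about z gives the same grasp; the last joint's range is limited). The gripper opens to 95 mm and grips with 3 to 60 N. Pads are 20 mm wide; open, the fingers measure 119 mm over their backs; the gripper's body (75 mm by 180 mm) begins 59 mm behind the grasp point.
Start: joints at [-1.232, 0.491, 1.559, -0, 1.092, -0.106], TCP at [268.948, -564.193, 214.661] pointing down, gripper open.
Joint ranges: [-3.1, 3.1], [-0.84, 2.19], [0.05, 2.79], [-1.13, 4.28], [0.06, 2.93], [-2.69, 2.69]. Speed limits (rad/s): [2.22, 2.22, 2.79, 3.14, 3.14, 3.14].

### API

Orientations are given as [roll, pitch, yaw] about the fixed x, y, z axes, in that order (R = Rz(yaw) Ry(pitch) Rx(roll)).
In Python, from cell import state, read_camera, camera_info, job_done gives the robot as it stands.
- The arm moves only by the tool drive_effector, called after ">>>" by a JSON object that holds its "fn" and its "kwargs". Schema: {"type":"object","properties":{"offsets":{"type":"array","items":{"type":"object","properties":{"dx":{"type":"number"},"dy":{"type":"number"},"dz":{"type":"number"},"twist":{"type":"number"},"jaw":{"type":"number"}},"additionalProperties":false,"required":["jaw"]},"minItems":1,"maxItems":5},"only":{"type":"string"},"quiet":{"type":"boolean"},"lines":{"type":"string"}},"required":["offsets"],"additionalProperties":false}. offsets is a list of rows, 1 to 5 of them, each an object with the fields dx, dy, dz (the shift in normalised numbers (1 is 250 mm)), twist (a turn about the tool's z in a scale on which 1.0 is pi rad), jaw (the opening from 0.0 (shut) to 1.0 (fully open)); a field left out counts as zero (the opening has to be given); each row is the pose to reach, as a shift and turn from the pose commanded when the call began, along the tool's axes at that moment; what a row does not reach only later rows make up. A row lasts 1/12 s, in which the tool goes at most 41.7 mm and 0.125 rad, less where a joint would pass 70% of its speed; a pose out of reach is approached as far as the arm can. The fingers move at their own pace and stop on an object; the grip force is fixed at half the most. Time passes only in rows, so rows that do not move let the fingers close. The tool returns the time, the measured TCP pose, the force, the opening and the grip force at its end. only (a regular expression) keeps the lines of the reply that match it, lines (a string "A,B") keeps lines A to B, and quiet returns only ok. Shift and turn numbers lie between -1 and 1, and a call with a number outside is refused. Input that does not fit is refused with a message, and nothing moves.
- state(): the state, without advancing time (a new reading comes with each control period).
- read_camera(name): name is "side" or "top"; returns (picture, depth): 400x640x3 uint8, red, green, blue; 400x640 float32, mm along the optical axis (not along the pixel's ray), 0 where there is no reading.
- camera_info(name): a dict with "vertical_fov" (degrees; the focal length in pixels is half the picture's height over the tangent of half this angle, whatever the lens; pixels are square), "cx", "cy" (the principal point, pixels), "origin" and "attitude" of the camera in the world. Camera axes: x right, y down, z forward; pixel columns grow to the right and rows downward; lengths in mm; the calibration is good to about 2 mm. A picture is of the moment at which its call begins. camera_info takes no time and is no camera call.
- job_done(): hands the job in; it is judged then, once.
The state is a dict: "t": time; "joints": joint angles; "qvel": joint speeds; "tau": joint torques, N m; "eef_pos": TCP position; "tcp_rot": TCP orientation; "ft_force": force on the tool from outside, world axes, zero at the start; "moment": the same for the moment, N m; "opening": opening from 0.0 (shut) to 1.0 (fully open); "grip_force": force on a finger pad.
Only numpy, scipy, OpenCV 4.12 (cv2) and the standard library are available. Lean on these libraries where they do the work, as an engineer would, in place of code of your own. Each camera call takes 0.05 s, during which the arm holds its last target. There are 200 camera calls.

### The job

Make the circuit board safe first: twist the spring-return discharge knob on top of the test box clockwise to its stop, then let go so that it springs back. Then pick up the reading lens by its handle and hold it level over the board, the lens centred over the square chip and at the height marked by the pointer on the gauge post, touching neither the board nor the gauge. The program finishes while still holding the lens there; leave everything else on the bench where it stands.

Things in the scene. Friction and masses are not known exactly. Their poses are not given: they have to be found in the camera images.
- test_box: Beige instrument box with a blue top panel, 150 x 130 mm, 62 mm high, fixed to the bench (with the knob 97 mm high). Origin: centre of its underside; its z axis is up. It may be on the robot's left or right.
- discharge_knob (a joint): Turn of the discharge knob in rad: 0 at rest, growing clockwise seen from above, hard stop at 1.1 rad (63 degrees). A light spring (0.10 N m/rad, about 0.12 N m at the stop) brings it back to 0 when released. White ticks on the panel mark rest and stop.
- knob_grip (a point): Point to grip on the knob: on its upright axis, 86 mm above the bench. The knob is a black bar 44 mm long, 12 mm wide, its sides standing from 72 to 97 mm above the bench, in the middle of the box's top. The point's x axis runs along the bar (and turns with it), z is up; at rest the bar lies along the box's 150 mm side.
- stand: Fixed inspection stand: steel base 165 x 115 x 12 mm with a 100 mm square green circuit board (top 31 mm above the bench, tallest part 51 mm) and an upright gauge post, 10 mm thick, 177 mm high. Origin: on the bench under the chip's centre; x axis level, from chip to post (85 mm apart; the post is on the far side from the robot); z up.
- chip (a point): Centre of the top face of the square black chip (24 x 24 mm) in the middle of the board; 36 mm above the bench.
- pointer (a point): Tip of the small level metal pointer, middle of its 4 mm thickness, 50 mm sideways from the chip's centre. It sits on a 22 mm collar on the gauge post and points towards the chip. Its height, different each time (96 to 146 mm above the bench), is the marked height for the middle of the lens's thickness. The collar slides if pushed with 6 N.
- loupe: Reading lens with a metal rim and a straight white plastic handle, 163 mm long, 22 mm high all over, about 0.11 kg, lying flat on the bench. Origin: underside, middle of the handle; x axis along the handle towards the lens, z up (out of the lens face).
- lens (a point): Centre of the lens (middle of its thickness, 11 mm above the loupe's underside), 88 mm from the handle's middle along the loupe's x axis. Rim: 66 mm outside diameter, 22 mm high.
- handle (a point): Middle of the handle, 11 mm above the loupe's underside. The handle is a bar 84 mm long, 18 mm wide, 22 mm high; x axis along it towards the lens.
- cell: Bystander: white battery cell standing upright, 33 mm thick, 61 mm high, loose. Origin: centre of its underside.
- reel: Bystander: metal reel, 52 mm across, 38 mm high, standing on its flange, loose. Origin: centre of its underside.
- calculator: Bystander: flat grey calculator, 150 x 78 x 16 mm, loose. Origin: centre of its underside.
- shunt_block: Bystander: dark blue block with two terminals and a brass bar, 100 x 140 mm, 61 mm high with its terminals, loose. Origin: centre of its underside.
Mind the look-alikes: they are no part of the job. What is shaped like the stand but red is not meant.

How it is judged (in metres and radians):
On the way, in this order (a step that is already met when the one before it is completed fails the run):
1. the discharge knob is turned to its stop (past 1.03 of 1.1 rad) (value of joint discharge_knob above 1.03 rad), for 0.1 s.
2. the knob is let go and has sprung back (value of joint discharge_knob below 0.15 rad and contact force between the fingers and test_box below 0.1 N), for 0.2 s.
3. the lens is lifted off the bench (height (world z) of each of lens, handle above 0.05 m and contact force between the fingers and loupe above 1 N), for 0.2 s.
At the end, for the whole second after the job is handed in: The gripper holds the loupe still, clear of stand and test box: lens centre within 10 mm of the chip's centre seen from above, within 7 mm of the pointer's height, right way up and level within 7 degrees; the knob is back at rest (below 0.15 rad) (horizontal distance between lens and chip below 0.01 m and z of lens in the frame of pointer between -0.007 and 0.007 m and angle between loupe's own z axis and vertical below 0.12 rad and contact force between the fingers and loupe above 1 N and contact force between loupe and stand below 0.1 N and contact force between loupe and test_box below 0.1 N and linear speed of loupe below 0.02 m/s and value of joint discharge_knob below 0.15 rad); the arm keeps its last pose, push and grip.
It fails at once if a bystander is shifted by more than 20 mm or tipped (distance of any of cell, reel, calculator, shunt_block from where it was at the start of the episode above 0.02 m or angle between any of cell, reel's own z axis and vertical above 0.3 rad).
It fails at once if the pointer is moved by more than 4 mm (distance of pointer from where it was at the start of the episode above 0.004 m).
It fails at once if the board, stand or gauge is bumped (more than 1 N) by the lens or the arm (contact force between any of loupe, the arm, the fingers and stand above 1 N).
It also fails if it takes over 61 s, if anything falls off the work surface, if the arm or the gripper's body presses on something with over 40 N, if the wrist force passes 120 N, or if a joint passes its speed limit or range.

## Working session

There is one attempt and no reset: what is moved stays moved. The work goes in short steps, Python scripts to look and compute and a tool call to move; the robot and the scene stay as the last step left them, time stands still between calls to the robot, and variables do not carry over. Pictures are saved under pics/ and viewed, at most 10 in all, crops included, and the job is handed in when it is done.

```bash
ls; mkdir -p pics; cat > h.py <<'E'
import numpy as np, cv2
from cell import state, read_camera, camera_info, job_done
from scipy.spatial.transform import Rotation as R
def cam(n):
    i=camera_info(n); f=200/np.tan(np.radians(i["vertical_fov"])/2)
    return i,f
def rot(i): 
    a=np.array(i["attitude"],float)
    return a if a.shape==(3,3) else R.from_euler('xyz',a).as_matrix()
def ray(n,u,v):
    i,f=cam(n); d=rot(i)@np.array([(u-i["cx"])/f,(v-i["cy"])/f,1.]); return np.array(i["origin"],float),d
def plane(n,u,v,z):
    o,d=ray(n,u,v); return o+d*(z-o[2])/d[2]
def cloud(n,D):
    i,f=cam(n); v,u=np.mgrid[0:400,0:640]
    P=np.stack([(u-i["cx"])/f*D,(v-i["cy"])/f*D,D],-1); return P@rot(i).T+np.array(i["origin"],float)
def snap(n,tag):
    p,d=read_camera(n); cv2.imwrite(f'pics/{tag}.png',p[:,:,::-1]); np.savez(f'{tag}.npz',p=p,d=d); return p,d
E
python3 - <<'E'
from h import *
for n in("side","top"): snap(n,n+"0"); print(n,camera_info(n))
print(state())
E
```

```text
pics
side {'vertical_fov': 42.08443674682485, 'cx': 325.48868407569796, 'cy': 192.19899833662345, 'origin': array([276.13939786, 967.83258175, 983.1239853 ]), 'attitude': array([-2.24033443, -0.01920406, -2.93152577])}
top {'vertical_fov': 42.06178261371592, 'cx': 311.89673843879024, 'cy': 187.58014489567486, 'origin': array([ 286.09069041, -107.30892207, 1881.21010149]), 'attitude': array([-3.02755475, -0.02044836, -1.58321076])}
{'t': 0.1, 'joints': array([-1.23159095e+00,  4.91492019e-01,  1.55935036e+00, -3.02875432e-05,
        1.09168126e+00, -1.05583634e-01]), 'qvel': array([-0.00087416, -0.00191091, -0.0017968 , -0.00121684,  0.00022564,
        0.00143107]), 'tau': array([ 4.68260521e-03, -6.13619542e+01, -2.58605933e+01,  6.94546988e-02,
        4.70242719e-02, -7.30637362e-05]), 'eef_pos': array([ 268.87612762, -563.99565269,  214.13782835]), 'tcp_rot': array([-3.14066402e+00, -7.13996167e-05,  4.44802952e-01]), 'ft_force': array([-0.42498135,  0.09501156, -0.00775625]), 'moment': array([ 0.02037933, -0.01565905,  0.03356222]), 'grip_force': 0.0, 'opening': 0.9995703945823166}
```

View pics/top0.png

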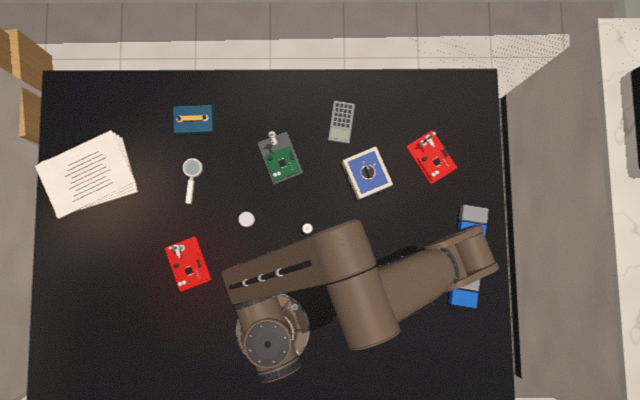

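View pics/side0.png

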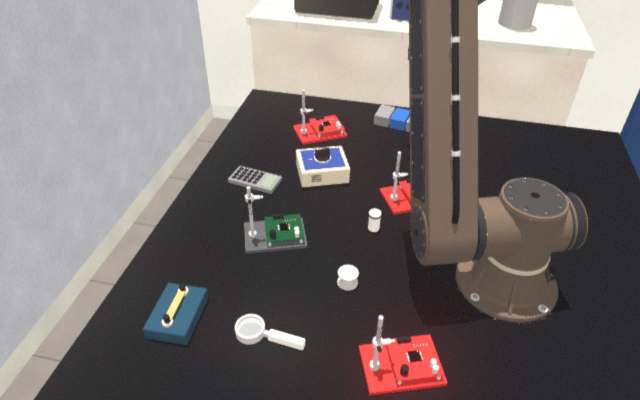

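Top view: green stand at (281,157), which is the one I want. Red look-alikes are at (187,264) and (432,156). The box is at (367,172) with the knob at (368,172), and the loupe's lens is at (192,168) with its handle at (189,191). Bystanders: shunt block (193,119), calculator (342,121), reel (247,219) and cell (307,229). In the side view, the stand is at (280,230), pointer about (260,197), box (322,163) and loupe (250,328)-(285,340).

Could be mistaken for the target:
- **Stand:** green (281,157) against red (187,264) and (432,156). The description picks green.
- **Knob:** only one box (367,172). The brass bar at (193,119) is on the shunt block, so it isn't the knob.
- **Lens:** (192,168). The reel at (247,219) is round, but has no handle.

Next, a close crop to check the choice.

```bash
python3 - <<'E'
from h import *
t=cv2.imread('pics/top0.png'); s=cv2.imread('pics/side0.png')
def c(im,u,v,w,h,k): return cv2.resize(im[v:v+h,u:u+w],(w*k,h*k),interpolation=cv2.INTER_CUBIC)
a=c(t,338,142,60,60,5); b=c(t,251,125,60,60,5); e=c(s,235,180,80,75,5)[:300,:200]; f=c(s,290,140,65,60,5)[:300]; g=c(s,235,180,80,75,4)
e=c(t,165,150,40,60,5)
top=np.hstack([a,b,e[:, :200]]); bot=np.hstack([f,g,np.zeros((300,800-325-320,3),np.uint8)])
cv2.imwrite('pics/crop1.png',np.vstack([top,bot]))
E
```

```text
(no output)
```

View pics/crop1.png

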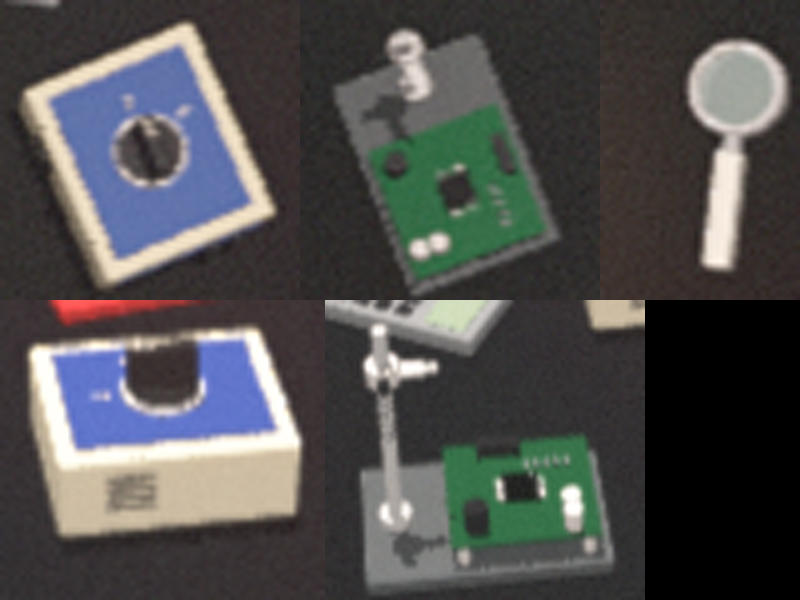

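The crop confirms the choice: green board with black chip at top (282.2,162.6) / side (283.7,226.7), pointer tip at top (275,144.4) / side (263,197), and a black bar knob at top (368.4,172). Now to measure them.

```bash
cat > m.py <<'E'
from h import *
np.set_printoptions(precision=1,suppress=True)
def tri(a,b):
    o1,d1=ray("top",*a);o2,d2=ray("side",*b)
    s=np.linalg.lstsq(np.c_[d1,-d2],o2-o1,rcond=None)[0]; p,q=o1+s[0]*d1,o2+s[1]*d2
    return (p+q)/2,np.linalg.norm(p-q)
def biggest(m,box):
    k=np.zeros_like(m,np.uint8); x,y,w,h=box; k[y:y+h,x:x+w]=m[y:y+h,x:x+w]
    return max(cv2.findContours(k,cv2.RETR_EXTERNAL,cv2.CHAIN_APPROX_NONE)[0],key=cv2.contourArea)
def rect(n,m,box,z):
    c=biggest(m,box).reshape(-1,2); P=np.array([plane(n,u,v,z)[:2] for u,v in c],np.float32)
    r=cv2.minAreaRect(P); b=cv2.boxPoints(r); e=b[1]-b[0]; g=b[2]-b[1]; l=e if np.linalg.norm(e)>np.linalg.norm(g) else g
    return np.array(r[0]),np.array(r[1]),np.arctan2(l[1],l[0])
E
python3 - <<'E'
from m import *
T=np.load('top0.npz');S=np.load('side0.npz')
H={}
for n,X in(("top",T),("side",S)): H[n]=cv2.cvtColor(X['p'],cv2.COLOR_RGB2HSV).astype(int)
C={"top":cloud("top",T['d']),"side":cloud("side",S['d'])}
def blue(h): return (abs(h[...,0]-114)<12)&(h[...,1]>100)&(h[...,2]>90)
def green(h): return (abs(h[...,0]-68)<22)&(h[...,1]>90)&(h[...,2]>40)
bx={"top":(335,140,65,65),"side":(290,140,65,50)}; gx={"top":(250,125,60,65),"side":(240,205,75,45)}
for n in H:
    print(n,"blue",rect(n,blue(H[n]),bx[n],62),"green",rect(n,green(H[n]),gx[n],31))
    for nm,m,b in(("blue",blue(H[n]),bx[n]),("green",green(H[n]),gx[n])):
        x,y,w,h=b; q=C[n][y:y+h,x:x+w][m[y:y+h,x:x+w]]; print(nm,"depth z",np.median(q[:,2]),q[:,2].std())
print("chip",tri((282.2,162.6),(283.7,226.7)),plane("top",282.2,162.6,36),plane("side",283.7,226.7,36))
print("ptr",tri((275,144.4),(263,197)))
print("knob top plane",plane("top",368.4,172,97))
# loupe
h=H["top"]; m=(h[...,2]>110); x,y,w,hh=165,150,45,60
c=biggest(m,(x,y,w,hh)); k=np.zeros((400,640),np.uint8); cv2.drawContours(k,[c],-1,1,-1)
v,u=np.nonzero(k); P=np.array([plane("top",a,b,22)[:2] for a,b in zip(u,v)])
mu=P.mean(0); ev=np.linalg.svd(P-mu,full_matrices=False)[2][0]; 
if ev[0]<0: ev=-ev
pr=(P-mu)@ev; w=(P-mu)@[-ev[1],ev[0]]; print("axis deg",np.degrees(np.arctan2(ev[1],ev[0])),mu,pr.min(),pr.max(),mu+ev*pr.min(),mu+ev*pr.max())
z=C["top"][k>0]; z=z[z[:,2]<100];print("loupe z",np.median(z[:,2]))
sel=pr<pr.min()+75; Q=P[sel]; r=cv2.minAreaRect(Q.astype(np.float32)); print("handle rect",r)
E
```

```text
top blue (array([ 548.1, -345. ]), array([118.5,  98.1]), np.float32(0.39376608)) green (array([587.7, -40.3]), array([98.3, 97.6]), np.float32(0.3598097))
blue depth z 61.120692092127115 98.8115265675433
green depth z 30.118097483463202 155.9644983089486
side blue (array([ 547.5, -339.4]), array([120.6,  97. ]), np.float32(0.38581112)) green (array([589. , -36.7]), array([ 99.9, 103.1]), np.float32(-1.2193049))
blue depth z 60.648130534019856 60.46652430454959
green depth z 29.827808690021868 74.84553490093354
chip (array([589.4, -42. ,  27.8]), np.float64(0.3890378871370917)) [588.2 -42.3  36. ] [586.5 -33.3  36. ]
ptr (array([634.7, -21.7, 139.1]), np.float64(1.00988324331886))
knob top plane [ 542.5 -343.3   97. ]
axis deg -5.5918172257816625 [546.2 285.3] -99.6218082941999 64.94129765682203 [447. 295.] [610.8 278.9]
loupe z 15.301321857911944
handle rect ((483.7188415527344, 291.4151306152344), (23.936779022216797, 73.83832550048828), 83.79025268554688)
```

```bash
python3 - <<'E'
from m import *
for n in("top","side"):
    X=np.load(n+'0.npz'); h=cv2.cvtColor(X['p'],cv2.COLOR_RGB2HSV).astype(int); C=cloud(n,X['d']); ok=X['d']>0
    near=lambda x,y,r: ok&(np.hypot(C[...,0]-x,C[...,1]-y)<r)
    for nm,m in(("knob",near(545,-343,35)&(C[...,2]>78)&(C[...,2]<110)),("board",near(588,-41,70)&(abs(C[...,2]-30)<5)&(h[...,1]>90)),
      ("chip",near(588,-41,22)&(abs(C[...,2]-35)<8)&(h[...,2]<55)),("bench",near(480,60,60)),
      ("boxtop",near(547,-343,105)&(abs(C[...,2]-61)<5)),("loupe",near(530,286,110)&(C[...,2]>14)&(C[...,2]<40)),("post",near(660,-14,30)&(C[...,2]>80)),("ptr",near(640,-21,14)&(C[...,2]>85)&(C[...,2]<155))):
        P=C[m]; v,u=np.nonzero(m)
        if len(P)<3: print(n,nm,len(P)); continue
        r=cv2.minAreaRect(P[:,:2].astype(np.float32)); print(n,nm,len(P),"med",np.median(P,0),"rect",np.round(r[0],1),np.round(r[1],1),round(r[2],1),"z",np.percentile(P[:,2],[5,50,95]),"px",u.mean().round(1),v.mean().round(1))
E
```

```text
top knob 61 med [ 547.1 -341.5   92.7] rect [ 547.9 -341. ] [40.4 35.4] 1.6 z [ 78.8  92.7 104.1] px 367.7 170.9
top board 396 med [587.3 -41.4  30.1] rect [588.1 -40.3] [98.4 97.9] 20.6 z [25.7 30.1 34.2] px 281.8 162.8
top chip 24 med [588.9 -41.3  33.7] rect [587.7 -41.9] [17.6 17.6] 24.2 z [28.9 33.7 39.5] px 281.9 162.6
top bench 849 med [479.7  59.2  -1.5] rect [479.9  60. ] [117.8 115.3] 44.6 z [-9.6 -1.5  6.3] px 254.5 194.1
top boxtop 987 med [ 544.9 -341.1   60.8] rect [ 547.4 -342.5] [151.  131.1] 22.7 z [56.5 60.8 65.3] px 366.8 172.2
top loupe 272 med [549.1 290.6  19.7] rect [527.6 280.2] [168.7  65.4] 3.9 z [14.6 19.7 27.2] px 190.4 178.2
top post 58 med [662.5 -11.8 148.5] rect [660.7 -13.4] [38.6 28.4] 57.3 z [138.4 148.5 177.4] px 271.4 135.9
top ptr 11 med [647.5 -18.7 143. ] rect [646.  -19.3] [15.2  7.5] 38.9 z [136.1 143.  148.5] px 273.8 140.5
side knob 94 med [ 546.8 -336.6   91.7] rect [ 547.7 -336.8] [43.6 19.8] 18.9 z [79.8 91.7 97.6] px 322.2 151.2
side board 622 med [588.2 -33.1  29.9] rect [588.4 -37.2] [ 99.6 103.6] 21.4 z [26.9 29.9 33.4] px 282.7 227.9
side chip 40 med [588.1 -35.4  34.1] rect [589.1 -37.2] [16.2 25.3] 29.6 z [31.  34.1 37.6] px 283.4 226.6
side bench 1250 med [479.6  62.2  -1. ] rect [479.6  60. ] [118.7 117.8] 58.2 z [-4.2 -1.   2.4] px 314.3 268.0
side boxtop 902 med [ 540.3 -322.1   60.1] rect [ 547.9 -336.6] [149.  138.2] 22.2 z [56.7 60.1 64.3] px 321.9 160.7
side loupe 721 med [549.9 296.1  19.5] rect [529.7 284.5] [160.1  66.4] 6.0 z [14.3 19.5 23.6] px 265.4 331.8
side post 184 med [664.7  -4.1 142.9] rect [658.5 -10.2] [40.4 27.5] 48.1 z [ 85.  142.9 172. ] px 250.5 200.5
side ptr 18 med [644.  -16.4 142.6] rect [644.4 -16.5] [11.2 14.1] 54.2 z [139.2 142.6 145.1] px 258.9 196.9
```

```bash
cat >> h.py <<'E'
def go(x,y,z,yaw=None):
    s=state(); p=np.array(s["eef_pos"]); r=R.from_euler('xyz',s["tcp_rot"]).as_matrix()
    cy=np.arctan2(r[1,0],r[0,0]); d=r.T@(np.array([x,y,z])-p)
    print("t",round(s["t"],2),"pos",p.round(1),"yaw",cy.round(3),"tilt",np.degrees(np.arccos(-r[2,2])).round(2),"-> d",d.round(1),"turn",None if yaw is None else round((cy-yaw+np.pi)%(2*np.pi)-np.pi,3),"F",np.round(s["ft_force"],1),"M",np.round(s["moment"],2),"op",round(s["opening"],3),"grip",round(s["grip_force"],1))
E
python3 -c "
from h import *
go(547.6,-339.5,180,0.393)"
```

```text
t 0.1 pos [ 268.9 -564.   214.1] yaw 0.445 tilt 0.05 -> d [348.2 -82.7  34.2] turn 0.052 F [-0.4  0.1 -0. ] M [ 0.02 -0.02  0.03] op 1.0 grip 0.0
```

Careful with the scale: shifts go in shares of 250 mm and turns go in shares of pi rad. That gives: 190 mm / 250 = 0.76, 152 mm / 250 = 0.608, 0.052 rad / 3.1416 = 0.0166.

>>> {"fn": "drive_effector", "kwargs": {"offsets": [{"dx":0.152, "dy":-0.036, "twist":0.0032, "jaw":1}, {"dx":0.304, "dy":-0.072, "twist":0.0064, "jaw":1}, {"dx":0.456, "dy":-0.108, "twist":0.0095, "jaw":1}, {"dx":0.608, "dy":-0.144, "twist":0.0127, "jaw":1}, {"dx":0.76, "dy":-0.18, "twist":0.0166, "jaw":1}]}}

```text
t: 0.52
eef_pos: [422.2, -440.4, 214.4]
tcp_rot: [-3.141, 0.0, 0.392]
ft_force: [0.6, -1.2, -0.9]
opening: 1.003
grip_force: 0.0
```

```bash
python3 -c "
from h import *
go(547.6,-339.5,180,0.393)"
```

```text
t 0.52 pos [ 422.2 -440.4  214.4] yaw 0.392 tilt 0.03 -> d [154.5 -45.3  34.4] turn -0.001 F [ 0.6 -1.2 -0.9] M [-0.08 -0.01  0.  ] op 1.003 grip 0.0
```

Scaled: 154.5 mm / 250 = 0.618, 117 mm / 250 = 0.468.

>>> {"fn": "drive_effector", "kwargs": {"offsets": [{"dx":0.156, "dy":-0.044, "jaw":0.5}, {"dx":0.312, "dy":-0.092, "dz":0.04, "jaw":0.5}, {"dx":0.468, "dy":-0.136, "dz":0.088, "jaw":0.5}, {"dx":0.618, "dy":-0.1812, "dz":0.136, "jaw":0.5}, {"dx":0.618, "dy":-0.1812, "dz":0.136, "jaw":0.5}]}}

```text
t: 0.93
eef_pos: [549.9, -335.8, 177.9]
tcp_rot: [-3.138, 0.001, 0.397]
ft_force: [-0.7, 0.2, 0.2]
opening: 0.702
grip_force: 0.0
```

```bash
python3 - <<'E'
from m import *
p,d=snap("side","side1"); q,e=snap("top","top1")
go(547.6,-339.5,78,0.393)
s=cv2.resize(p[60:200,240:440],None,fx=4,fy=4,interpolation=cv2.INTER_CUBIC)
cv2.imwrite('pics/c2.png',s[:,:,::-1])
E
```

```text
t 1.03 pos [ 547.1 -339.5  179.7] yaw 0.396 tilt 0.1 -> d [  0.5   0.3 101.7] turn 0.003 F [-0.4 -0.3  0. ] M [-0.   0.   0.1] op 0.619 grip 0.0
```

View pics/c2.png

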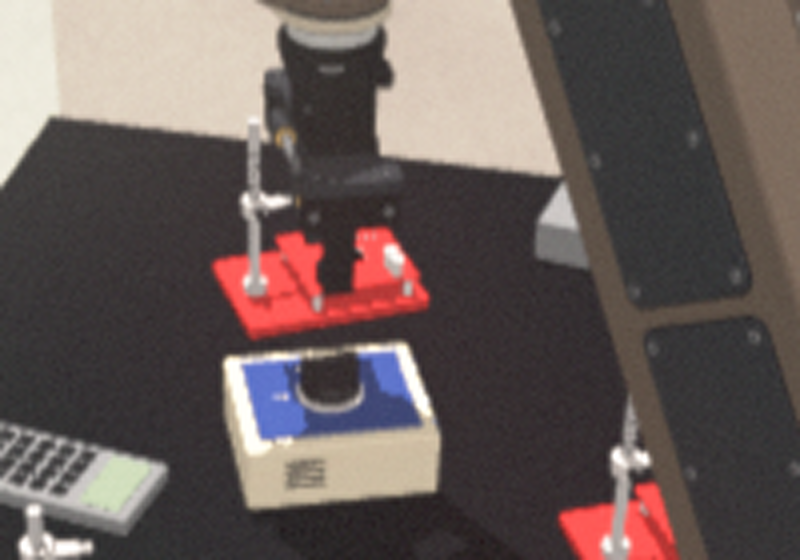

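The gripper is above the box and lined up with it. The near finger's tip is at side pixel (324,132). I'll use the finger's depth to check the side camera's offset against the arm.

```bash
python3 - <<'E'
from m import *
s=state(); r=R.from_euler('xyz',s["tcp_rot"]).as_matrix(); p=s["eef_pos"]
for n in("side","top"):
    X=np.load(n+'1.npz'); C=cloud(n,X['d']); Q=(C-p)@r  # tool frame
    m=(X['d']>0)&(abs(Q[...,0])<30)&(abs(Q[...,1])<75)&(Q[...,2]>-45)&(Q[...,2]<15)
    P=Q[m]; print(n,len(P),"half-open",47.5*s["opening"])
    for a in range(3): print(np.percentile(P[:,a],[2,25,50,75,98]) if len(P) else "")
    pts,w=P,0
    o,d=ray(n,323.6,132.3)
E
```

```text
side 125 half-open 29.415668479150586
[-7.3 -0.8  5.5 11.  15.7]
[-50.9 -46.6 -44.1 -40.7  33.8]
[-42.8 -30.  -16.7  -5.7   2.6]
top 0 half-open 29.415668479150586
```

Scaled: 101 mm / 250 = 0.404, 92 mm / 250 = 0.368.

>>> {"fn": "drive_effector", "kwargs": {"offsets": [{"dx":-0.004, "dy":0.004, "dz":0.14, "jaw":0.5}, {"dx":-0.004, "dy":0.004, "dz":0.28, "jaw":0.5}, {"dx":-0.004, "dy":0.004, "dz":0.368, "jaw":0.5}, {"dx":-0.004, "dy":0.004, "dz":0.404, "jaw":0.5}, {"dx":-0.004, "dy":0.004, "dz":0.404, "jaw":0.5}]}}

```text
t: 1.45
eef_pos: [544.6, -342.7, 78.1]
tcp_rot: [-3.139, 0.002, 0.391]
ft_force: [-0.1, -1.0, 0.5]
opening: 0.498
grip_force: 0.0
```

```bash
python3 -c "
from h import *
go(546.5,-341,78,0.393)"
```

```text
t 1.45 pos [ 544.6 -342.7   78.1] yaw 0.391 tilt 0.17 -> d [ 2.4 -0.8  0.1] turn -0.002 F [-0.1 -1.   0.5] M [-0.03  0.04  0.01] op 0.498 grip 0.0
```

>>> {"fn": "drive_effector", "kwargs": {"offsets": [{"jaw":0.1}, {"jaw":0.1}, {"jaw":0.1}, {"jaw":0.1}, {"jaw":0.1}]}}

```text
t: 1.87
eef_pos: [546.2, -342.3, 80.6]
tcp_rot: [3.14, -0.001, 0.393]
ft_force: [-0.3, 1.1, 0.2]
opening: 0.207
grip_force: 0.0
```

```bash
python3 -c "
from h import *
go(546.5,-341,78,0.393)"
```

```text
t 1.87 pos [ 546.2 -342.3   80.6] yaw 0.393 tilt 0.09 -> d [ 0.8 -1.1  2.6] turn -0.0 F [-0.3  1.1  0.2] M [0.04 0.   0.01] op 0.207 grip 0.0
```

Scaled: 2 mm / 250 = 0.008.

>>> {"fn": "drive_effector", "kwargs": {"offsets": [{"dz":0.008, "jaw":0.0}, {"dz":0.008, "jaw":0.0}, {"dz":0.008, "jaw":0.0}, {"dz":0.008, "jaw":0.0}]}}

```text
t: 2.2
eef_pos: [546.6, -343.0, 78.4]
tcp_rot: [3.139, -0.001, 0.393]
ft_force: [0.9, -4.3, 5.4]
opening: 0.124
grip_force: 30.0
```

```bash
python3 -c "
from h import *
go(546.5,-341,78,0.393)"
```

```text
t 2.2 pos [ 546.6 -343.    78.4] yaw 0.393 tilt 0.16 -> d [ 0.7 -1.9  0.4] turn -0.0 F [ 0.9 -4.3  5.4] M [-0.72 -0.21 -0.07] op 0.124 grip 30.0
```

Scaled: 0.6 rad / 3.1416 = 0.191.

>>> {"fn": "drive_effector", "kwargs": {"offsets": [{"twist":0.0382, "jaw":0}, {"twist":0.0764, "jaw":0}, {"twist":0.1146, "jaw":0}, {"twist":0.1528, "jaw":0}, {"twist":0.191, "jaw":0}]}}

```text
t: 2.62
eef_pos: [546.4, -341.7, 78.4]
tcp_rot: [-3.141, -0.001, -0.213]
ft_force: [2.1, 4.4, 9.4]
opening: 0.121
grip_force: 30.0
```

```bash
python3 -c "
from h import *
go(546.5,-342,78,-0.72)"
```

```text
t 2.62 pos [ 546.4 -341.7   78.4] yaw -0.213 tilt 0.06 -> d [0.1 0.3 0.4] turn 0.507 F [2.1 4.4 9.4] M [ 0.79 -0.37  0.07] op 0.121 grip 30.0
```

Scaled: 0.48 rad / 3.1416 = 0.1528.

>>> {"fn": "drive_effector", "kwargs": {"offsets": [{"twist":0.0382, "jaw":0}, {"twist":0.0764, "jaw":0}, {"twist":0.1146, "jaw":0}, {"twist":0.1464, "jaw":0}, {"twist":0.1528, "jaw":0}]}}

```text
t: 3.03
eef_pos: [546.9, -340.8, 78.4]
tcp_rot: [-3.14, -0.0, -0.693]
ft_force: [3.9, 9.3, 8.9]
opening: 0.126
grip_force: 30.0
```

```bash
python3 -c "
from h import *
go(546.5,-342,78,-0.72)"
```

```text
t 3.03 pos [ 546.9 -340.8   78.4] yaw -0.693 tilt 0.11 -> d [0.5 1.2 0.4] turn 0.027 F [3.9 9.3 8.9] M [ 1.65 -0.77  0.12] op 0.126 grip 30.0
```

Scaled: 0.05 rad / 3.1416 = 0.0159.

>>> {"fn": "drive_effector", "kwargs": {"offsets": [{"twist":0.0095, "jaw":0}, {"twist":0.0159, "jaw":0}, {"twist":0.0159, "jaw":0}, {"twist":0.0159, "jaw":0}]}}

```text
t: 3.37
eef_pos: [546.9, -340.7, 78.4]
tcp_rot: [-3.14, -0.0, -0.736]
ft_force: [5.2, 8.9, 8.8]
opening: 0.125
grip_force: 30.2
```

```bash
python3 -c "
from h import *
go(546.5,-342,78,-0.72)"
```

```text
t 3.37 pos [ 546.9 -340.7   78.4] yaw -0.736 tilt 0.1 -> d [0.5 1.2 0.4] turn -0.016 F [5.2 8.9 8.8] M [ 1.62 -0.8   0.55] op 0.125 grip 30.2
```

Mz rose to 0.55 N m, so the knob is at its stop. Now I'll release it.

>>> {"fn": "drive_effector", "kwargs": {"offsets": [{"jaw":0.8}, {"jaw":0.8}, {"jaw":0.8}, {"jaw":0.8}, {"jaw":0.8}]}}

```text
t: 3.78
eef_pos: [545.8, -342.1, 77.4]
tcp_rot: [3.141, 0.001, -0.737]
ft_force: [-0.1, -0.4, -0.3]
opening: 0.417
grip_force: 0.2
```

>>> {"fn": "drive_effector", "kwargs": {"offsets": [{"dz":-0.16, "jaw":0.8}, {"dz":-0.32, "jaw":0.8}, {"dz":-0.48, "jaw":0.8}, {"dz":-0.56, "jaw":0.8}, {"dz":-0.56, "jaw":0.8}]}}

```text
t: 4.2
eef_pos: [547.2, -343.4, 222.9]
tcp_rot: [-3.141, -0.008, -0.737]
ft_force: [1.0, 0.2, 0.3]
opening: 0.76
grip_force: 0.0
```

```bash
python3 - <<'E'
from m import *
p,d=snap("side","side2"); q,e=snap("top","top2"); go(547,-341,220)
for n,X in(("side",d),("top",e)):
    C=cloud(n,X); m=(X>0)&(np.hypot(C[...,0]-547,C[...,1]+340)<35)&(C[...,2]>78)&(C[...,2]<110)
    print(n,m.sum(),cv2.minAreaRect(C[m][:,:2].astype(np.float32)) if m.sum()>5 else '')
E
```

```text
t 4.3 pos [ 545.8 -342.3  217.9] yaw -0.737 tilt 0.06 -> d [ 0.  -1.7 -2.1] turn None F [-0.3  0.7 -0.6] M [0.1 0.1 0. ] op 0.793 grip 0.0
side 97 ((548.109375, -338.9187927246094), (43.70083236694336, 19.11418914794922), 21.97738265991211)
top 0
```

Knob let go and back at rest: the bar lies along 22°. The arm agrees with the top camera to within 1 mm, while the side camera reads about 5 mm high in y. Next I'll pin down the loupe.

```bash
python3 - <<'E'
from m import *
def loupe(n,X,box,thr=110):
    h=cv2.cvtColor(X['p'],cv2.COLOR_RGB2HSV).astype(int)
    c=biggest(h[...,2]>thr,box); k=np.zeros((400,640),np.uint8); cv2.drawContours(k,[c],-1,1,-1)
    v,u=np.nonzero(k); P=np.array([plane(n,a,b,18)[:2] for a,b in zip(u,v)])
    mu=P.mean(0); ev=np.linalg.svd(P-mu,full_matrices=False)[2][0]; ev*=np.sign(ev[0])
    for _ in range(3):
        pr=(P-mu)@ev; lens=cv2.minEnclosingCircle(P[pr>pr.max()-62].astype(np.float32)); hd=P[pr<pr.min()+75].mean(0)
        l=np.array(lens[0]); ev=(l-hd)/np.linalg.norm(l-hd)
    pr=(P-l)@ev
    print(n,"lens",l,"r",lens[1],"handle c",hd,"yaw",np.arctan2(ev[1],ev[0]),"ext",pr.min(),pr.max(),"hmid",l-88*ev)
loupe("top",np.load('top2.npz'),(165,150,45,60)); loupe("top",np.load('top0.npz'),(165,150,45,60),90); loupe("side",np.load('side2.npz'),(225,305,90,50))
go(0,0,0); print(state()["joints"])
E
```

```text
top lens [577.7 282.9] r 36.299102783203125 handle c [484.4 292.2] yaw -0.09921016901171507 ext -130.9647733251392 33.974627340563295 hmid [490.1 291.6]
top lens [577.1 283.1] r 37.212711334228516 handle c [484.2 292.3] yaw -0.09908184896438964 ext -130.3131688329787 34.624479568480375 hmid [489.5 291.8]
side lens [575.8 290.7] r 42.72091293334961 handle c [481.8 301.1] yaw -0.10965748985207543 ext -132.30512649893544 37.867031607621044 hmid [488.4 300.3]
t 4.3 pos [ 545.8 -342.3  217.9] yaw -0.737 tilt 0.06 -> d [-634.4  113.7  217.2] turn None F [-0.3  0.7 -0.6] M [0.1 0.1 0. ] op 0.793 grip 0.0
[-0.7  0.5  1.5 -0.   1.1  1.6]
```

Scaled: -139 mm / 250 = -0.556, -111 mm / 250 = -0.444, -0.6 rad / 3.1416 = -0.191.

>>> {"fn": "drive_effector", "kwargs": {"offsets": [{"dx":-0.096, "dy":-0.112, "twist":-0.0382, "jaw":0.8}, {"dx":-0.2, "dy":-0.22, "twist":-0.0764, "jaw":0.8}, {"dx":-0.3, "dy":-0.332, "twist":-0.1146, "jaw":0.8}, {"dx":-0.4, "dy":-0.444, "twist":-0.1528, "jaw":0.8}, {"dx":-0.504, "dy":-0.556, "twist":-0.191, "jaw":0.8}]}}

```text
t: 4.72
eef_pos: [545.2, -152.9, 215.7]
tcp_rot: [-3.141, 0.003, -0.132]
ft_force: [1.1, -0.3, 0.3]
opening: 0.799
grip_force: 0.0
```

```bash
python3 -c "
from h import *
go(510,289.7,120,-0.1)"
```

```text
t 4.72 pos [ 545.2 -152.9  215.7] yaw -0.132 tilt 0.17 -> d [ -92.8 -434.    96.3] turn -0.032 F [ 1.1 -0.3  0.3] M [-0.02  0.   -0.  ] op 0.799 grip 0.0
```

Scaled: -195 mm / 250 = -0.78, -156 mm / 250 = -0.624, -0.03 rad / 3.1416 = -0.0095.

>>> {"fn": "drive_effector", "kwargs": {"offsets": [{"dx":-0.036, "dy":-0.156, "twist":-0.0095, "jaw":0.8}, {"dx":-0.068, "dy":-0.312, "twist":-0.0095, "jaw":0.8}, {"dx":-0.104, "dy":-0.468, "twist":-0.0095, "jaw":0.8}, {"dx":-0.136, "dy":-0.624, "twist":-0.0095, "jaw":0.8}, {"dx":-0.168, "dy":-0.78, "twist":-0.0095, "jaw":0.8}]}}

```text
t: 5.13
eef_pos: [530.0, 46.1, 215.9]
tcp_rot: [3.141, 0.003, -0.108]
ft_force: [1.0, -1.0, 0.6]
opening: 0.803
grip_force: 0.0
```

>>> {"fn": "drive_effector", "kwargs": {"offsets": [{"dx":-0.036, "dy":-0.156, "jaw":0.6}, {"dx":-0.068, "dy":-0.312, "jaw":0.6}, {"dx":-0.104, "dy":-0.468, "jaw":0.6}, {"dx":-0.136, "dy":-0.624, "jaw":0.6}, {"dx":-0.168, "dy":-0.78, "jaw":0.6}]}}

```text
t: 5.55
eef_pos: [509.1, 244.4, 215.8]
tcp_rot: [3.14, 0.003, -0.107]
ft_force: [0.7, 0.6, 1.3]
opening: 0.606
grip_force: 0.0
```

```bash
python3 -c "
from h import *
go(510,289.7,120,-0.1)"
```

```text
t 5.55 pos [509.1 244.4 215.8] yaw -0.107 tilt 0.17 -> d [ -3.7 -45.3  95.8] turn -0.007 F [0.7 0.6 1.3] M [ 0.03  0.07 -0.  ] op 0.606 grip 0.0
```

Scaled: 96 mm / 250 = 0.384, 90 mm / 250 = 0.36.

>>> {"fn": "drive_effector", "kwargs": {"offsets": [{"dx":-0.008, "dy":-0.132, "dz":0.08, "jaw":0.5}, {"dx":-0.012, "dy":-0.172, "dz":0.224, "jaw":0.5}, {"dx":-0.012, "dy":-0.172, "dz":0.36, "jaw":0.5}, {"dx":-0.012, "dy":-0.172, "dz":0.384, "jaw":0.5}, {"dx":-0.012, "dy":-0.172, "dz":0.384, "jaw":0.5}]}}

```text
t: 5.97
eef_pos: [510.5, 285.1, 118.6]
tcp_rot: [3.138, 0.006, -0.107]
ft_force: [0.2, -0.1, 0.7]
opening: 0.499
grip_force: 0.0
```

```bash
python3 - <<'E'
from m import *
p,d=snap("side","side3"); go(510,289.7,5,-0.1)
cv2.imwrite('pics/c3.png',cv2.resize(p[250:370,200:340],None,fx=4,fy=4,interpolation=cv2.INTER_CUBIC)[:,:,::-1])
E
```

```text
t 6.02 pos [511.6 285.3 120.8] yaw -0.108 tilt 0.16 -> d [ -1.8  -4.4 115.8] turn -0.008 F [0.2 0.  0.4] M [ 0.   0.  -0.1] op 0.503 grip 0.0
```

View pics/c3.png

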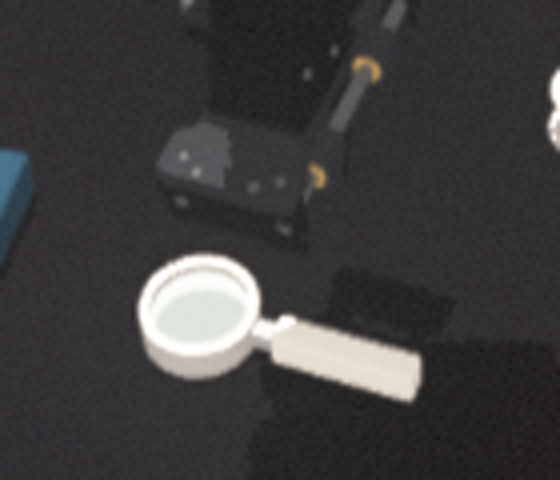

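The loupe lies flat at side (250,328)-(290,340) with the gripper above it. The fingers are too dark to see against the bench, but clearance is about 14 mm each side, so I'll descend.

Scaled: 115 mm / 250 = 0.46, 114 mm / 250 = 0.456, -0.008 rad / 3.1416 = -0.0025.

>>> {"fn": "drive_effector", "kwargs": {"offsets": [{"dx":-0.008, "dy":-0.016, "dz":0.16, "twist":-0.0025, "jaw":0.5}, {"dx":-0.008, "dy":-0.016, "dz":0.32, "twist":-0.0025, "jaw":0.5}, {"dx":-0.008, "dy":-0.016, "dz":0.42, "twist":-0.0025, "jaw":0.5}, {"dx":-0.008, "dy":-0.016, "dz":0.456, "twist":-0.0025, "jaw":0.5}, {"dx":-0.008, "dy":-0.016, "dz":0.46, "twist":-0.0025, "jaw":0.5}]}}

```text
t: 6.43
eef_pos: [510.7, 289.5, 6.4]
tcp_rot: [3.141, 0.001, -0.1]
ft_force: [0.2, -0.0, 0.7]
opening: 0.499
grip_force: 0.0
```

>>> {"fn": "drive_effector", "kwargs": {"offsets": [{"jaw":0.1}, {"jaw":0}, {"jaw":0}, {"jaw":0}, {"jaw":0}]}}

```text
t: 6.85
eef_pos: [510.9, 290.3, 7.7]
tcp_rot: [-3.141, -0.002, -0.099]
ft_force: [0.4, 0.6, 0.9]
opening: 0.205
grip_force: 0.5
```

```bash
python3 -c "
from h import *
go(510,289.7,5,-0.1)"
```

```text
t 6.85 pos [510.9 290.3   7.7] yaw -0.099 tilt 0.11 -> d [-0.8  0.7  2.7] turn 0.001 F [0.4 0.6 0.9] M [ 0.29 -0.   -0.02] op 0.205 grip 0.5
```

Scaled: 1 mm / 250 = 0.004.

>>> {"fn": "drive_effector", "kwargs": {"offsets": [{"dz":0.004, "jaw":0}, {"dz":0.004, "jaw":0}, {"dz":0.004, "jaw":0}]}}

```text
t: 7.1
eef_pos: [510.9, 290.3, 7.5]
tcp_rot: [-3.141, -0.002, -0.099]
ft_force: [-4.0, -1.2, 17.9]
opening: 0.189
grip_force: 30.0
```

>>> {"fn": "drive_effector", "kwargs": {"offsets": [{"dz":-0.06, "jaw":0}, {"dz":-0.14, "jaw":0}, {"dz":-0.28, "jaw":0}, {"dz":-0.44, "jaw":0}, {"dz":-0.56, "jaw":0}]}}

```text
t: 7.52
eef_pos: [510.4, 290.1, 148.4]
tcp_rot: [-3.141, -0.001, -0.099]
ft_force: [0.9, 0.5, -1.2]
opening: 0.186
grip_force: 30.0
```

```bash
python3 -c "
from h import *
go(510,289.7,175,-0.1)"
```

```text
t 7.52 pos [510.4 290.1 148.4] yaw -0.099 tilt 0.07 -> d [ -0.3   0.4 -26.6] turn 0.001 F [ 0.9  0.5 -1.2] M [ 0.08 -0.02  0.01] op 0.186 grip 30.0
```

Scaled: -27 mm / 250 = -0.108.

>>> {"fn": "drive_effector", "kwargs": {"offsets": [{"dz":-0.108, "jaw":0}, {"dz":-0.108, "jaw":0}, {"dz":-0.108, "jaw":0}]}}

```text
t: 7.77
eef_pos: [510.6, 290.2, 174.0]
tcp_rot: [-3.14, -0.003, -0.099]
ft_force: [-0.2, -0.5, -2.2]
opening: 0.191
grip_force: 30.0
```

```bash
cat > lens.py <<'E'
from m import *
def held(tag,off=(88-20,0)):
    s=state(); p=s["eef_pos"]; r=R.from_euler('xyz',s["tcp_rot"]).as_matrix()
    for n in("side","top"):
        X,d=snap(n,n+tag); h=cv2.cvtColor(X,cv2.COLOR_RGB2HSV).astype(int); C=cloud(n,d); Q=(C-p)@r
        m=(d>0)&(h[...,2]>100)&(h[...,1]<70)&(abs(Q[...,2])<30)
        a=m&(np.hypot(Q[...,0]-68,Q[...,1])<42); hd=m&(Q[...,0]<15)&(Q[...,0]>-75)&(abs(Q[...,1])<20)
        P=Q[a]; print(n,len(P))
        if len(P)>10:
            c,rad=cv2.minEnclosingCircle(P[:,:2].astype(np.float32)); A=np.c_[P[:,:2],np.ones(len(P))]; T=np.median(P[:,2])
            print(" lens tool",np.round(c,1),round(rad,1),"z med",T,"world",p+r@[c[0],c[1],T])
            print(" z vs x slope mid",[np.median(P[(P[:,0]>lo)&(P[:,0]<lo+18),2]).round(1) for lo in(33,51,69,87)])
        if hd.sum()>5: print(" handle",hd.sum(),Q[hd][:,:2].mean(0),"z",np.median(Q[hd][:,2]),"xmin",Q[hd][:,0].min())
E
python3 -c "
from lens import *
held('4'); go(510,289.7,175,-0.1)
s=cv2.imread('pics/side4.png')[190:340,190:340]; cv2.imwrite('pics/c4.png',cv2.resize(s,None,fx=4,fy=4,interpolation=cv2.INTER_CUBIC))"
```

```text
side 302
 lens tool [65.6 -2.1] 35.3 z med -5.835112151486268 world [576.1 285.8 180. ]
 z vs x slope mid [np.float64(3.0), np.float64(-2.8), np.float64(-5.5), np.float64(-11.2)]
 handle 361 [-37.3  -5.1] z -11.665036494884935 xmin -64.82198893880755
top 174
 lens tool [70.5  9.2] 31.9 z med -3.4532338744973776 world [579.8 274.1 177.7]
 z vs x slope mid [np.float64(-3.1), np.float64(-2.2), np.float64(-3.3), np.float64(-7.3)]
t 7.87 pos [509.8 289.8 171.7] yaw -0.099 tilt 0.09 -> d [ 0.2  0.1 -3.3] turn 0.001 F [-0.6  0.3 -1.5] M [0.  0.1 0. ] op 0.184 grip 30.0
```

View pics/c4.png

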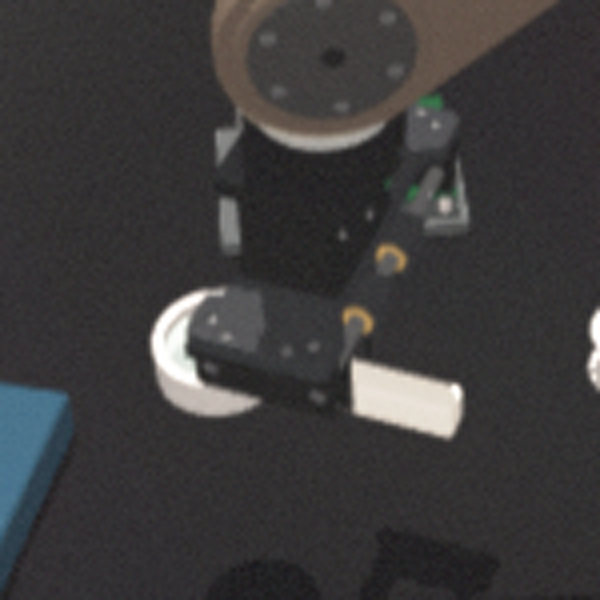

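The handle edge has changed slope the same amount as the gripper's edge since before the lift (about 3.5° each), so the loupe is held about level. I'll check that numerically, and get an exact pointer height from the side view.

```bash
python3 - <<'E'
from m import *
p=np.array([510,290,172.5]); r=R.from_euler('xyz',[np.pi,0,-.099]).as_matrix()
X=np.load('side4.npz'); d=X['d']; h=cv2.cvtColor(X['p'],cv2.COLOR_RGB2HSV).astype(int); Q=(cloud('side',d)-p)@r
m=(d>0)&(h[...,2]>100)&(h[...,1]<70)&(abs(Q[...,2])<30)&(abs(Q[...,1])<45)
for lo in range(-65,110,12):
    k=m&(Q[...,0]>=lo)&(Q[...,0]<lo+12); 
    if k.sum()>8: print(lo+6,k.sum(),"z pct 5,50,95",np.percentile(Q[k][:,2],[5,50,95]),"y",np.percentile(Q[k][:,1],[5,95]))
# handle bottom edge in pixels: lowest bright row per column
hm=(h[...,2]>100)&(h[...,1]<70)
for u in range(280,306,3):
    v=np.nonzero(hm[270:305,u])[0]+270
    print(u,v.min(),v.max(),end=' | ')
def proj(P):
    i,f=cam('side'); c=rot(i).T@(P-i['origin']); return np.array([i['cx'],i['cy']])+f*c[:2]/c[2]
print("\nexp edges (level, side bias ignored)",[proj(p+r@np.array([x,-9,z])).round(1) for z in(-14.5,7.5) for x in(-62,-12)])
# pointer
S=np.load('side0.npz'); g=cv2.cvtColor(S['p'],cv2.COLOR_RGB2HSV).astype(int)
print(g[190:205,244:272,2]); C=cloud('side',S['d']); print(C[190:205:1,252:268,2].round(0).astype(int))
E
```

```text
-59 82 z pct 5,50,95 [-17.  -11.2   2.8] y [-11.    5.5]
-47 75 z pct 5,50,95 [-17.  -13.2   3.1] y [-11.6   3.8]
-35 71 z pct 5,50,95 [-17.1 -12.5   2.1] y [-10.9   4.6]
-23 79 z pct 5,50,95 [-17.8 -13.7   2.9] y [-12.   4.]
-11 52 z pct 5,50,95 [-17.1 -13.6   2.4] y [-11.2   8.2]
37 9 z pct 5,50,95 [-4.6  1.4  4.4] y [-25.8 -19.8]
49 36 z pct 5,50,95 [-9.8  0.7  5.9] y [-32.3 -24.3]
61 47 z pct 5,50,95 [-17.1  -6.1   5.8] y [-35.7 -31.3]
73 54 z pct 5,50,95 [-15.7  -7.7   5.1] y [-35.4 -17.4]
85 84 z pct 5,50,95 [-16.7  -7.5   3.1] y [-30.5  21.4]
97 72 z pct 5,50,95 [-17.  -13.9  -5.1] y [-20.7  13.1]
280 270 293 | 283 281 294 | 286 281 295 | 289 282 296 | 292 283 297 | 295 284 297 | 298 284 298 | 301 285 299 | 304 286 296 | 
exp edges (level, side bias ignored) [array([302.1, 292.6]), array([278.6, 286.5]), array([302.2, 299.9]), array([279. , 293.7])]
[[ 52  53  89 163 173 167 126  63  49  55  54  61  64  82  99 101 103 108
  119 118 119 118 124 128 136 150 157 143]
 [ 51  56  93 165 169 169 131  64  52  53  54  53  53  56  57  60  70  82
  100 104 105 112 117 119 121 120 125 11
[... 1830 characters left out ...]
  -2   0   2  -2  -6  -7  -5]
 [151  -1  -6   0  -2  -6  -1  -1  -2  -2  -2  -3  -2  -2   1  -4]
 [146 146 143 143 143 141 142 143 144 143 146  -1  -2   2   2  -4]
 [150 144 142 147 144 140 142 143 144 143 143   0  -1  -5  -1  -2]
 [146 142 142 144 144 140 142 145 141  -6   3  -5  -1  -6  -2  -1]
 [142 139 143 142 142 137  -2   1  -2  -2   2  -4  -1  -3   1   0]
 [141 138  -2  -6  -1  -2  -3  -3  -2  -1   0   1   0   1   3  -1]
 [135   2  -5  -3   3  -3   0  -1  -3  -3   0  -3  -5   0  -2  -4]
 [  1  -5  -2  -5   2  -3  -3  -6  -8   4   0  -4  -3   1   0   2]
 [  5   2   0  -4  -1 983  -1  -1  -3  -5  -2  -1  -2   1  -1  -1]
 [ -3  -1 983   0  -2  -1  -2  -1   1  -2  -4  -2   1  -1  -2   1]]
```

Careful with the scale: shifts go in shares of 250 mm and turns go in shares of pi rad. That gives: 152 mm / 250 = 0.608, 116 mm / 250 = 0.464.

>>> {"fn": "drive_effector", "kwargs": {"offsets": [{"dy":0.06, "jaw":0}, {"dx":-0.004, "dy":0.18, "jaw":0}, {"dx":-0.012, "dy":0.32, "jaw":0}, {"dx":-0.02, "dy":0.464, "jaw":0}, {"dx":-0.028, "dy":0.608, "jaw":0}]}}

```text
t: 8.28
eef_pos: [487.0, 137.5, 171.3]
tcp_rot: [3.141, 0.002, -0.099]
ft_force: [1.1, 0.5, -0.7]
opening: 0.187
grip_force: 30.0
```

>>> {"fn": "drive_effector", "kwargs": {"offsets": [{"dx":-0.012, "dy":0.144, "jaw":0}, {"dx":-0.024, "dy":0.288, "jaw":0}, {"dx":-0.036, "dy":0.42, "jaw":0}, {"dx":-0.048, "dy":0.52, "jaw":0}, {"dx":-0.056, "dy":0.58, "jaw":0}]}}

```text
t: 8.7
eef_pos: [458.4, -6.1, 171.6]
tcp_rot: [3.141, 0.002, -0.101]
ft_force: [-0.1, 0.8, -0.4]
opening: 0.186
grip_force: 30.0
```

```bash
python3 - <<'E'
from m import *
go(520.6,-34.1,139,-.1)
o,d=ray('side',262.3,196.6)
for y in(-17,-15.2,-13): k=(y-o[1])/d[1]; print(o+k*d)
E
```

```text
t 8.7 pos [458.4  -6.1 171.6] yaw -0.101 tilt 0.14 -> d [64.8 21.6 32.4] turn -0.001 F [-0.1  0.8 -0.4] M [ 0. -0.  0.] op 0.186 grip 30.0
[635.3 -17.  144.1]
[634.7 -15.2 145.7]
[633.9 -13.  147.5]
```

Scaled: 50 mm / 250 = 0.2, 48 mm / 250 = 0.192.

>>> {"fn": "drive_effector", "kwargs": {"offsets": [{"dx":0.04, "dy":0.032, "jaw":0}, {"dx":0.12, "dy":0.064, "jaw":0}, {"dx":0.192, "dy":0.084, "dz":0.032, "jaw":0}, {"dx":0.2, "dy":0.0864, "dz":0.08, "jaw":0}, {"dx":0.2, "dy":0.0864, "dz":0.124, "jaw":0}]}}

```text
t: 9.12
eef_pos: [508.8, -30.5, 140.2]
tcp_rot: [3.142, 0.001, -0.1]
ft_force: [0.1, -0.4, -1.6]
opening: 0.184
grip_force: 30.0
```

>>> {"fn": "drive_effector", "kwargs": {"offsets": [{"dx":0.02, "jaw":0}, {"dx":0.048, "jaw":0}, {"dx":0.056, "jaw":0}, {"dx":0.056, "jaw":0}, {"dx":0.056, "jaw":0}]}}

```text
t: 9.53
eef_pos: [521.8, -31.2, 142.0]
tcp_rot: [3.141, -0.001, -0.099]
ft_force: [-1.2, 1.2, 0.4]
opening: 0.188
grip_force: 30.0
```

```bash
python3 - <<'E'
from m import *
import numpy as np
p,d=snap('side','side5'); q,e=snap('top','top5'); go(520.6,-34.1,140,-.1)
a=cv2.resize(p[150:270,210:330],(480,480),interpolation=cv2.INTER_CUBIC); b=cv2.resize(q[120:200,245:325],(320,320),interpolation=cv2.INTER_CUBIC)
z=np.zeros((480,800,3),np.uint8); z[:,:480]=a; z[:320,480:]=b; cv2.imwrite('pics/c5.png',z[:,:,::-1])
E
```

```text
t 9.63 pos [521.5 -31.2 142. ] yaw -0.099 tilt 0.03 -> d [-0.6  3.   2. ] turn 0.001 F [-0.2 -0.3 -1.5] M [ 0.   0.1 -0. ] op 0.186 grip 30.0
```

View pics/c5.png

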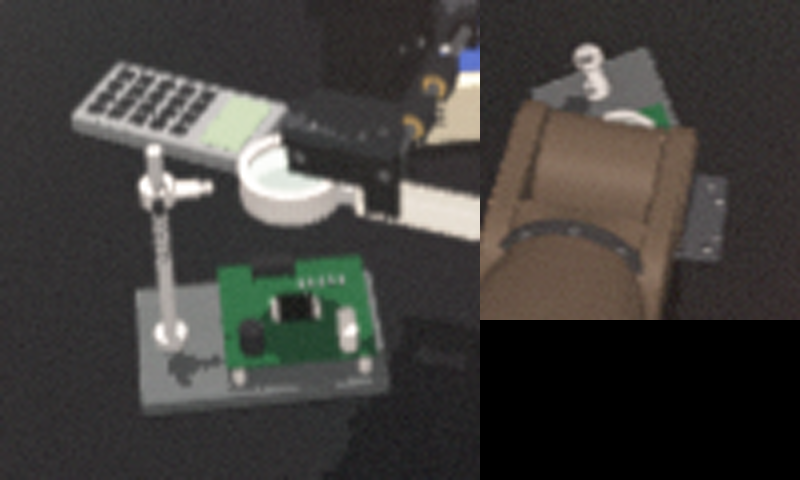

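The lens hangs between the pointer (side px (263,197)) and the gripper, over the board, and touches neither. Now to measure it against the chip and pointer in this same view.

```bash
cat > f.py <<'E'
from m import *
def fin(tag):
    X=np.load(tag+'.npz'); d=X['d']; h=cv2.cvtColor(X['p'],cv2.COLOR_RGB2HSV).astype(int); C=cloud('side',d)
    w=(d>0)&(h[...,2]>120)&(h[...,1]<60)
    m=w&(np.hypot(C[...,0]-588,C[...,1]+36)<42)&(C[...,2]>120)&(C[...,2]<170)
    P=C[m]; v,u=np.nonzero(m); print("rim",m.sum(),"z pct",np.percentile(P[:,2],[3,10,50,90,97]),"u",u.min(),u.max(),"v",v.min(),v.max())
    # outer wall: side-facing points -> circle fit of known radius 33
    wall=P[(P[:,2]<np.percentile(P[:,2],60))]; from scipy.optimize import least_squares
    r=least_squares(lambda c:np.hypot(wall[:,0]-c[0],wall[:,1]-c[1])-33,[588,-38],loss='soft_l1').x
    print("wall n",len(wall),"lens xy",r)
    t=P[P[:,2]>P[:,2].max()-9]; print("top ring z",np.median(t[:,2]))
    for nm,x0,x1 in(("tip",258,262),("all",254,262)):
        k=C[194:199,x0:x1+1]; k=k[(k[...,2]>130)]; print("ptr",nm,len(k),np.median(k,0),k.mean(0))
    hd=w&(C[...,0]<505)&(C[...,0]>440)&(abs(C[...,1]+30)<30)&(C[...,2]>125)&(C[...,2]<175); print("handle z",hd.sum(),np.percentile(C[hd][:,2],[3,10,50,90,97]) if hd.sum()>9 else'')
    k=(d>0)&(np.hypot(C[...,0]-588,C[...,1]+38)<25)&(abs(C[...,2]-34)<6)&(h[...,2]<60)&(h[...,1]<110); n,lab,st,ce=cv2.connectedComponentsWithStats(k.astype(np.uint8)); 
    for i in range(1,n):
        if st[i,4]>12: print("dark",st[i],ce[i],C[lab==i].mean(0))
E
python3 -c "
from f import *
fin('side5')"
```

```text
rim 357 z pct [135.8 138.8 147.6 155.  157. ] u 270 297 v 184 205
wall n 214 lens xy [579.3 -40.7]
top ring z 153.6638924018975
ptr tip 13 [642.1 -15.7 143.9] [641.6 -15.4 143.4]
ptr all 25 [646.3 -13.4 144. ] [646.3 -13.2 144. ]
handle z 192 [136.2 138.6 151.9 156.6 157.6]
dark [280 224   8   7  55] [283.5 227. ] [587.2 -33.3  34.8]
```

>>> {"fn": "drive_effector", "kwargs": {"offsets": [{"dx":-0.004, "dy":0.006, "dz":0.008, "jaw":0}, {"dx":-0.004, "dy":0.006, "dz":0.014, "jaw":0}, {"dx":-0.004, "dy":0.006, "dz":0.014, "jaw":0}, {"dx":-0.004, "dy":0.006, "dz":0.014, "jaw":0}]}}

```text
t: 9.97
eef_pos: [520.3, -32.7, 138.1]
tcp_rot: [3.142, 0.0, -0.099]
ft_force: [0.5, 0.6, -1.5]
opening: 0.192
grip_force: 30.0
```

```bash
cat >> f.py <<'E'
def wall(tag):
    from scipy.optimize import least_squares
    X=np.load(tag+'.npz'); d=X['d']; h=cv2.cvtColor(X['p'],cv2.COLOR_RGB2HSV).astype(int); C=cloud('side',d)
    w=(d>0)&(h[...,2]>120)&(h[...,1]<60)&(np.hypot(C[...,0]-588,C[...,1]+36)<45)&(C[...,2]>115)&(C[...,2]<170)
    Q=[];lo=[]
    for u in range(271,294):
        v=np.nonzero(w[:,u])[0]
        if len(v)>6: Q+=[C[a,u] for a in v[-7:-1]]; lo.append((u,v.min(),v.max()))
    Q=np.array(Q); r=least_squares(lambda c:np.hypot(Q[:,0]-c[0],Q[:,1]-c[1])-33,[588,-38],loss='soft_l1').x
    print("wall",len(Q),"lens",r,"z",np.percentile(Q[:,2],[3,97])); print(lo)
    i,f=cam('side')
    for P in([587.7,-35.5,143],[587.7,-35.5,154],[587.7,-35.5,132]):
        c=rot(i).T@(np.array(P)-i['origin']); print(P,np.array([i['cx'],i['cy']])+f*c[:2]/c[2])
E
python3 -c "
from f import *
wall('side5'); snap('side','side6'); fin('side6'); wall('side6'); go(519.7,-33.1,138.5,-.1)"
```

```text
wall 138 lens [588.3 -36.4] z [137.6 156.9]
[(271, np.int64(188), np.int64(201)), (272, np.int64(187), np.int64(202)), (273, np.int64(186), np.int64(203)), (274, np.int64(186), np.int64(204)), (275, np.int64(185), np.int64(204)), (276, np.int64(185), np.int64(205)), (277, np.int64(185), np.int64(205)), (278, np.int64(184), np.int64(205)), (279, np.int64(184), np.int64(205)), (280, np.int64(187), np.int64(205)), (281, np.int64(187), np.int64(205)), (282, np.int64(194), np.int64(205)), (283, np.int64(194), np.int64(205)), (284, np.int64(194), np.int64(205)), (285, np.int64(194), np.int64(205)), (286, np.int64(195), np.int64(205)), (287, np.int64(195), np.int64(205)), (288, np.int64(195), np.int64(204)), (289, np.int64(195), np.int64(204)), (290, np.int64(195), np.int64(204)), (291, np.int64(196), np.int64(203)), (292, np.int64(196), np.int64(202)), (293, np.int64(196), np.int64(202))]
[587.7, -35.5, 143] [282.2 195.2]
[587.7, -35.5, 154] [282.1 191.9]
[587.7, 
[... 802 characters left out ...]
int64(206)), (282, np.int64(192), np.int64(206)), (283, np.int64(195), np.int64(206)), (284, np.int64(195), np.int64(206)), (285, np.int64(195), np.int64(206)), (286, np.int64(196), np.int64(206)), (287, np.int64(196), np.int64(206)), (288, np.int64(196), np.int64(205)), (289, np.int64(196), np.int64(205)), (290, np.int64(196), np.int64(205)), (291, np.int64(196), np.int64(204)), (292, np.int64(197), np.int64(204)), (293, np.int64(197), np.int64(203))]
[587.7, -35.5, 143] [282.2 195.2]
[587.7, -35.5, 154] [282.1 191.9]
[587.7, -35.5, 132] [282.3 198.6]
t 10.02 pos [520.4 -32.7 138.1] yaw -0.099 tilt 0.0 -> d [-0.6  0.5 -0.4] turn 0.001 F [ 0.4  0.2 -1. ] M [ 0.1  0.1 -0. ] op 0.189 grip 30.0
```

>>> {"fn": "drive_effector", "kwargs": {"offsets": [{"jaw":0}, {"jaw":0}, {"jaw":0}, {"jaw":0}]}}

```text
t: 10.35
eef_pos: [520.4, -32.7, 138.1]
tcp_rot: [3.141, -0.0, -0.099]
ft_force: [0.1, -0.6, -0.5]
opening: 0.188
grip_force: 30.0
```

```bash
python3 -c "
from h import *
print(job_done())"
```

```text
the job is handed in; nothing more can be done
None
```

I turned the knob to its stop and let it spring back, then handed in with the lens held level about 3 mm from the chip's centre and within about 1 mm of the pointer's height, by my own camera measurements (the hand-in gave no verdict).

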